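# Stand the glue bottle in the covered well

### The job

Put the glue bottle away in the bottle box: lift the box's sliding cover over the bead that stops it and slide it right along to the other end, until it sits down behind the bead. Then stand the bottle upright in the opened well, lowering it gently until you feel it stand on the packing inside (nobody knows how high that is), and let go; do not drop it in or press it down hard, and leave the other things on the bench alone.

Things in the scene. Friction and masses are not known exactly. Their poses are not given: they have to be found in the camera images.
- bottle_box: fixed plywood box, 112 (x) x 242 (y) x 125 mm high. Origin on its underside, 117 mm from its -y end; z up. At the -y end a well, 92 x 92 mm inside, centre at y = -61 mm; the +y half is a closed deck. Along both long sides a guide for the cover (lip reaching 11 mm in, top 149.5 mm above the bench). A bead 6 mm high lies across the box top at y = 0
- well_mouth (a point): centre of the well's mouth, level with the box top (125 mm above the bench), axes as the box. In the well lies a fixed, flat, level pack of boards topped with cork, its top somewhere from 20 to 75 mm below this point: another height each time, not given
- cover_slide (a joint): how far the wooden cover has slid along the box's +y: 0 = over the well (start), stop at 0.121 m. About 1 N of friction, but the bead, 6 mm ahead of its leading edge, blocks it unless it is lifted by more than 6 mm; its whole length must pass over the bead, and from about 0.116 m on it can sink down behind it
- cover_lift (a joint): how far the cover is lifted straight up: 0 = resting on the box top, stop at 0.012 m against the guide lips. The cover cannot tilt or come off; it weighs 0.2 kg and sinks back when released
- cover_grip (a point): centre of the dark bar handle on the cover, moving with it. The bar is 60 mm long along the box's x, 18 mm wide along its y, 34 mm high, its top 17 mm above this point; it stands on the cover plate (100 x 104 x 6 mm). Axes as the box
- bottle_centre (a point): cream glue bottle with red screw nozzle, 0.17 to 0.35 kg, standing: this point is on its axis 87 mm above its underside, z up along the bottle. 174 mm high; round body at most 62 mm across up to the shoulder at 142 mm; cap 26 mm across up to 158 mm, nozzle above. It fits the well with 15 mm to spare all round
- glue_bottle: the glue bottle itself, origin at the centre of its underside, z up
- wax_tin: bystander: round tin, 78 mm across, 34 mm high, origin under its centre
- oil_can: bystander: small oil can with a thin spout, 66 mm across, 135 mm high, origin under its centre
- screw_box: bystander: small cardboard box, 55 x 80 x 39 mm, origin under its centre
There are look-alikes about, which are no part of the job. Of the things like the glue_bottle, leave any that is green or pink; of the rest the larger one is meant.

How it is judged:
On the way, in this order (a step that is already met when the one before it is completed fails the run):
1. the cover is slid to the other end and sits down behind the bead (value of joint cover_slide above 0.112 m and value of joint cover_lift below 0.003 m), for 0.2 s.
2. the bottle stands in the well on the packing (horizontal distance between bottle_centre and well_mouth below 0.03 m and z of glue_bottle in the frame of bottle_box below 0.112 m and contact force between glue_bottle and bottle_box above 0.5 N), for 0.2 s.
At the end, for the whole second after the job is handed in: the cover is slid at least 112 mm and lies down behind the bead (lifted less than 3 mm); the bottle stands at rest in the well on the packing, its axis within 30 mm of the well's centre, tilted less than 0.12 rad (all of step 1 and all of step 2 and angle between glue_bottle's own z axis and vertical below 0.12 rad and linear speed of glue_bottle below 0.02 m/s); the robot touches nothing.
It fails at once if the bottle is dropped: over or in the well and out of the fingers it falls faster than 0.45 m/s (a drop of about 10 mm) (horizontal distance between glue_bottle and well_mouth below 0.06 m and contact force between the fingers and glue_bottle below 0.05 N and linear speed of glue_bottle above 0.45 m/s).
It fails at once if the bottle is pressed against the packing or the box with more than 40 N (contact force between glue_bottle and bottle_box above 40 N).
It fails at once if a bystander (wax tin, oil can or cardboard box) is moved by more than 30 mm (distance of any of wax_tin, oil_can, screw_box from where it was at the start of the episode above 0.03 m).
It also fails if it takes over 61 s, if anything falls off the work surface, if the arm or the gripper's body presses on something with over 40 N, if the wrist force passes 120 N, or if a joint passes its speed limit or range.

### The arm

A 7-joint arm with a two-finger parallel gripper is mounted at the origin on a cart in front of the work surface, level with it; the furniture and walls round the work are solid. World frame = base frame: x ahead of the robot, y to its left, z up, the work surface at z = 0. Lengths are in m, angles in rad, forces in N, time in s.
With the tool pointing down it reaches from about 0.35 to 0.9 m from the base axis. Payload 7.2 kg.
Tool frame: the origin (TCP) lies midway between the tips of the shut fingers; the grasp point (between the pads) lies 19 mm behind it; z points along the fingers, y is the line along which they close (so a half turn about z gives the same grasp; the last joint's range is limited). The gripper opens to 85 mm and grips with 20 to 120 N. Pads are 22 mm wide; open, the fingers measure 114 mm over their backs; the gripper's body (76 mm by 85 mm) begins 54 mm behind the grasp point. The pads swing forward as they close: fully open they stand 13 mm farther back than shut.
Start: joints at [1.211, 0.411, -0.013, 1.596, 0.006, 1.134, -0.082], TCP at [0.18, -0.599, 0.206] pointing down, gripper open.
Joint ranges: [-2.95, 2.95], [-0.29, 1.99], [-1.47, 1.44], [0.14, 2.54], [-1.03, 4.17], [0.13, 1.85], [-2.86, 2.86]. Speed limits (rad/s): [2.39, 2.39, 3.01, 3.01, 3.14, 3.14, 3.14].

### API

Orientations are given as [roll, pitch, yaw] about the fixed x, y, z axes, in that order (R = Rz(yaw) Ry(pitch) Rx(roll)).
In Python, from workcell import state, snapshot, sign_off gives the robot as it stands.
- The arm moves only by the tool jog_arm, never from a script. Its argument "plan" is a list of rows, each a list of 3 entries, a list of its own where there are three numbers: the shift along the tool's x, y, z as a fraction of full scale, then the turn about the tool's z as a fraction of full scale, then the gripper command: -1 is fully open, 1 is shut, values between are in proportion. In form: [[[tx, ty, tz], roll, fingers], ...]. A call has exactly 10 rows; each row shifts and turns the commanded pose from where the row before left it, along the tool's axes as they then stand; what a row does not reach is not made up. Full scale, the value 1, is 30 mm for a shift and 0.08 rad for a turn. A row lasts 1/12 s, in which the tool goes at most 41.7 mm and 7.16 degrees, less where a joint would pass 70% of its speed; a pose out of reach is approached as far as the arm can. A call with a number of a shift or a turn outside -1 to 1 is refused whole. A call with a gripper value outside its range is refused whole. The fingers move at their own pace and stop on an object; "grip_force" is the grip in N (left out, the last holds). Time passes only in rows, so rows that do not move let the fingers close, or fill a call up. It gives the time, the measured TCP pose, the force, the opening and the grip force at its end, in the units of the state.
- state(): the state, without advancing time (a new reading comes with each control period).
- snapshot(name): name is "side" or "top"; returns a dict with "color" (420x560x3 uint8, blue, green, red), "vfov" (degrees; the focal length in pixels is half the picture's height over the tangent of half this angle, whatever the lens; pixels are square), "cx", "cy" (the principal point, pixels), "extrinsics" (4x4, takes a point from camera to world coordinates). Camera axes: x right, y up, looking along -z (the intrinsics and any distortion apply to the point x, -y, -z); pixel columns grow to the right and rows downward; lengths in m; the calibration is good to about 2 mm. A picture is of the moment at which its call begins. There is no depth.
- sign_off(): hands the job in; it is judged then, once.
The state is a dict: "clock": time; "q": joint angles; "dq": joint speeds; "joint_efforts": joint torques, N m; "tool_pos": TCP position; "ee_rot": TCP orientation; "ft_force": force on the tool from outside, world axes, zero at the start; "ft_torque": the same for the moment, N m; "width": finger opening in m; "gripper_force": force on a finger pad.
Only numpy, scipy, OpenCV 4.12 (cv2) and the standard library are available. Lean on these libraries where they do the work, as an engineer would, in place of code of your own. Each camera call takes 0.05 s, during which the arm holds its last target. There are 200 camera calls.

## Working session

There is one attempt and no reset: what is moved stays moved. The work goes in short steps, Python scripts to look and compute and a tool call to move; the robot and the scene stay as the last step left them, time stands still between calls to the robot, and variables do not carry over. Pictures are saved under pics/ and viewed, at most 12 in all, crops included, and the job is handed in when it is done.

Besides the shell and the picture viewer there is one more tool, called after "Request:" by a JSON object that holds its "api" and its "payload". jog_arm: Moves the arm, as the interface text tells. Its arguments: {"type":"object","properties":{"plan":{"type":"array","items":{"type":"array"}},"grip_force":{"type":"number"}},"required":["plan"]}

```bash
mkdir -p pics; ls; python3 - <<'E'
from workcell import state,snapshot
import cv2,numpy as np,pickle
s=state();print({k:np.round(v,3).tolist() for k,v in s.items()})
for n in("side","top"):
    d=snapshot(n);cv2.imwrite(f"pics/{n}0.png",d["color"]);pickle.dump(d,open(f"{n}0.pkl","wb"))
    print(n,d["vfov"],d["cx"],d["cy"],np.round(d["extrinsics"],4).tolist(),[k for k in d])
E
```

```text
pics
{'clock': 0.0, 'q': [1.211, 0.412, -0.013, 1.597, 0.006, 1.134, -0.082], 'dq': [-0.0, 0.0, -0.001, 0.001, -0.0, -0.0, -0.0], 'joint_efforts': [-0.001, -60.063, 0.682, -29.941, 0.014, 0.011, 0.0], 'tool_pos': [0.18, -0.598, 0.205], 'ee_rot': [-3.14, 0.0, 0.292], 'ft_force': [0.253, -0.828, 0.247], 'ft_torque': [0.038, 0.035, 0.026], 'gripper_force': 0.0, 'width': 0.086}
side 51.005479656062576 279.23847219998595 202.20637399755114 [[-0.5052, -0.5817, 0.6375, 1.1796], [0.863, -0.3336, 0.3795, 0.2253], [-0.0081, 0.7418, 0.6705, 0.7675], [0.0, 0.0, 0.0, 1.0]] ['color', 'vfov', 'cx', 'cy', 'extrinsics']
top 46.574451306627424 277.5955709473707 206.6342090970488 [[0.0166, 0.9953, -0.0955, 0.4605], [-0.9998, 0.0177, 0.011, -0.1184], [0.0126, 0.0953, 0.9954, 1.4321], [0.0, 0.0, 0.0, 1.0]] ['color', 'vfov', 'cx', 'cy', 'extrinsics']
```

View pics/side0.png

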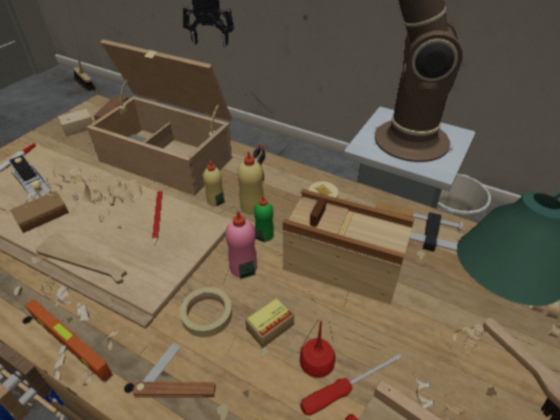

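View pics/top0.png

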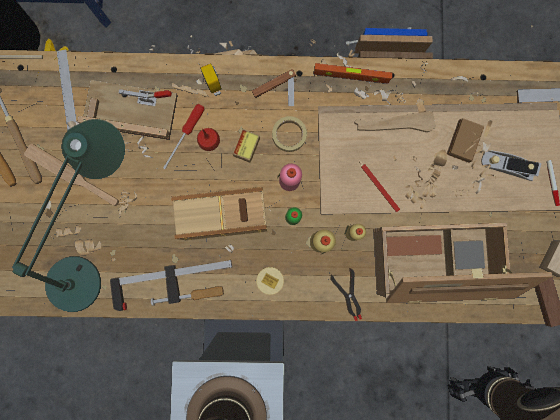

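The top picture shows the box at (220,212) with its dark handle at (242,210), so the well is towards +column (-y).

Things that could be taken for the bottle (top pixels): pink (290,177), green (293,215), large cream (323,241), small cream (358,232). I choose the large cream one at (323,241), which is (250,185) in the side view.

```bash
cat > h.py <<'E'
import numpy as np,cv2,pickle
def ray(d,u,v):
    f=d["color"].shape[0]/2/np.tan(np.radians(d["vfov"]/2));E=np.array(d["extrinsics"])
    return E[:3,3],E[:3,:3]@np.array([(u-d["cx"])/f,-(v-d["cy"])/f,-1])
def onz(d,u,v,z):
    o,r=ray(d,u,v);return o+r*(z-o[2])/r[2]
def pix(d,p):
    f=d["color"].shape[0]/2/np.tan(np.radians(d["vfov"]/2));E=np.array(d["extrinsics"])
    c=E[:3,:3].T@(np.array(p)-E[:3,3]);return d["cx"]-f*c[0]/c[2],d["cy"]+f*c[1]/c[2]
def cross(a,b):
    (o,r),(p,s)=a,b;t=np.linalg.lstsq(np.c_[r,-s],p-o,rcond=None)[0]
    A,B=o+r*t[0],p+s*t[1];return (A+B)/2,np.linalg.norm(A-B)
def blob(m,win):
    x0,y0,x1,y1=win;k=np.zeros_like(m);k[y0:y1,x0:x1]=m[y0:y1,x0:x1]
    n,l,s,c=cv2.connectedComponentsWithStats(k);i=1+np.argmax(s[1:,4]);return c[i],s[i],l==i
def hsv(d):return cv2.cvtColor(d["color"],cv2.COLOR_BGR2HSV)
def red(d):
    h=hsv(d);return (((h[...,0]<7)|(h[...,0]>172))&(h[...,1]>150)&(h[...,2]>90)).astype(np.uint8)
E
python3 - <<'E'
from h import *
t=pickle.load(open("top0.pkl","rb"));s=pickle.load(open("side0.pkl","rb"))
a=cv2.resize(t["color"][165:265,165:375],None,fx=3.6,fy=3.6,interpolation=cv2.INTER_CUBIC)
b=cv2.resize(s["color"][130:290,190:430],None,fx=1.4,fy=1.4)
c=np.zeros((a.shape[0]+b.shape[0],a.shape[1],3),np.uint8);c[:a.shape[0]]=a;c[a.shape[0]:,:b.shape[1]]=b
cv2.imwrite("pics/crop1.png",c);print(c.shape)
for nm,wt,ws in(("large",(305,222,342,262),(235,140,265,172)),("small",(345,220,372,245),(203,155,224,180))):
    ct,st,_=blob(red(t),wt);cs,ss,_=blob(red(s),ws);print(nm,ct,st,cs,ss,cross(ray(t,*ct),ray(s,*cs)),onz(t,*ct,.165))
# handle
v=hsv(t)[...,2];m=(v<75).astype(np.uint8);c_,s_,k=blob(m,(232,194,254,226));print("handle",c_,s_,onz(t,*c_,.165))
r=cv2.minAreaRect(np.argwhere(k)[:,::-1].astype(np.float32));print(r)
E
```

```text
(584, 756, 3)
large [325.29411765 240.33333333] [321 236   9   9  51] [249.08510638 159.91489362] [245 156   9   8  47] (array([ 0.49749549, -0.26054339,  0.14795108]), np.float64(0.002357461928614013)) [ 0.49640609 -0.25765064  0.165     ]
small [359.30434783 231.04347826] [357 229   6   5  23] [210.71428571 166.52380952] [209 164   5   6  21] (array([ 0.52537861, -0.35694537,  0.11031144]), np.float64(0.0024638339817287334)) [ 0.52202985 -0.34607676  0.165     ]
handle [246. 210.] [246 208   1   5   5] [ 0.57177059 -0.05026358  0.165     ]
((246.0, 210.0), (4.0, 0.0), -90.0)
```

View pics/crop1.png

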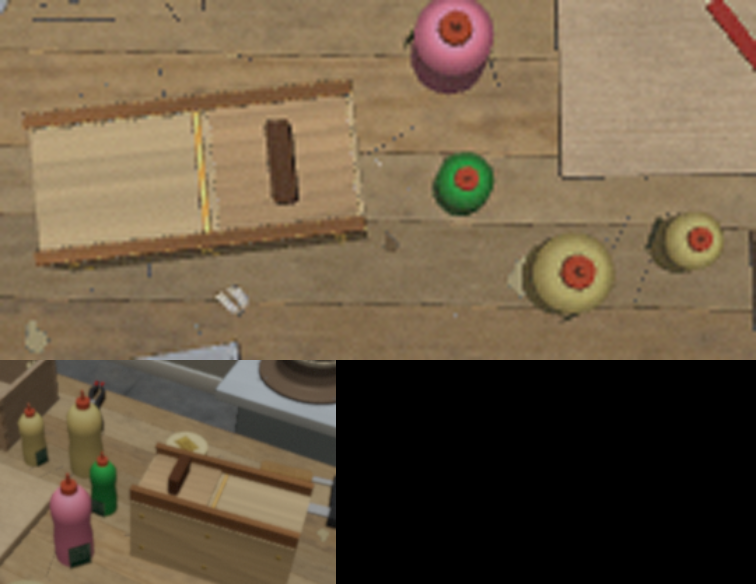

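```bash
python3 - <<'E'
from h import *
from workcell import state
t=pickle.load(open("top0.pkl","rb"));s=pickle.load(open("side0.pkl","rb"))
h=hsv(t)
m=((h[...,2]<115)&(h[...,1]>90)).astype(np.uint8)
c,st,k=blob(m,(232,194,254,226));r=cv2.minAreaRect(np.argwhere(k)[:,::-1].astype(np.float32));print("handle",c,st,r)
P=onz(t,*c,.163);print(P)
f=lambda u,v,z:onz(t,165+u/3.6-.5+.14,165+v/3.6-.5+.14,z)
for n,q in(("lipfar",((352,84),(25,115))),("lipnear",((365,233),(38,260))),("bead",((195,113),(208,230)))):
    A,B=[f(*x,.1495 if n!="bead" else .131) for x in q];d=B-A;print(n,A,B,np.linalg.norm(d),np.degrees(np.arctan2(d[1],d[0])))
cs,ss,ks=blob((hsv(s)[...,2]<70).astype(np.uint8),(305,190,332,228));print(cs,ss,cross(ray(t,*c),ray(s,*cs)))
print(state()["ee_rot"])
E
```

```text
handle [242.88888889 209.68421053] [239 198   9  24 171] ((242.79702758789062, 209.4702911376953), (23.582380294799805, 7.4627790451049805), 84.2894058227539)
[ 0.57262962 -0.04202695  0.163     ]
lipfar [ 0.63247694 -0.09155817  0.1495    ] [0.60518874 0.14757331 0.1495    ] 0.2406834184380737 96.5100795411715
lipnear [ 0.52298536 -0.10318918  0.1495    ] [0.49925784 0.13419228 0.1495    ] 0.23856435344335297 95.70805405289917
bead [0.61105402 0.02524642 0.131     ] [0.52410869 0.01319839 0.131     ] 0.08777611369005738 -172.1107544933668
[318.28378378 214.27027027] [310 200  22  26 148] (array([ 0.57481219, -0.04094796,  0.13991589]), np.float64(0.0006829222521295178))
[-3.14014057e+00  1.00353518e-04  2.91833588e-01]
```

The crop shows the larger cream bottle (neck near the red nozzle) at crop (577,272), and the handle at (282,162) lying across the box. Bottle axis is about (0.497,-0.259). The well centre from the box corners and from the handle agree at about (0.572,-0.042), with yaw about 0.107.

Request:
{"api": "jog_arm", "payload": {"plan": [[[0, 0, -1], 0.77, -1], [[0, 0, -1], 0.77, -1], [[0, 0, -1], 0.77, -1], [[0.4, -0.95, 0], 0, -1], [[0.4, -0.95, 0], 0, -1], [[0.4, -0.95, 0], 0, -1], [[0.4, -0.95, 0], 0, -1], [[0.4, -0.95, 0], 0, -1], [[0.4, -0.95, 0], 0, -1], [[0.4, -0.95, 0], 0, -1]]}}

```text
clock: 0.93
tool_pos: [0.242, -0.3896, 0.296]
ee_rot: [-3.141, 0.0, 0.107]
ft_force: [0.9, 0.3, -0.1]
width: 0.0854
gripper_force: 0.0
```

Request:
{"api": "jog_arm", "payload": {"plan": [[[0.4, -0.95, 0], 0, -1], [[0.4, -0.95, 0], 0, -1], [[0.4, -0.95, 0], 0, -1], [[0.9, -0.6, 0], 0, -1], [[0.9, -0.6, 0], 0, -1], [[0.9, -0.6, 0], 0, -1], [[0.9, -0.6, 0], 0, -1], [[0.9, -0.6, 0], 0, -1], [[0.9, -0.6, 0], 0, -1], [[0.9, -0.6, 0], 0, -1]]}}

```text
clock: 1.77
tool_pos: [0.4439, -0.1557, 0.2962]
ee_rot: [-3.142, 0.0, 0.107]
ft_force: [0.7, -0.4, 0.3]
width: 0.0856
gripper_force: 0.0
```

Request:
{"api": "jog_arm", "payload": {"plan": [[[0.775, -0.555, 0], 0, -1], [[0.775, -0.555, 0], 0, -1], [[0.775, -0.555, 0], 0, -1], [[0.775, -0.555, 0], 0, -1], [[0.775, -0.555, 0], 0, -1], [[0.775, -0.555, 0], 0, -1], [[0, 0, 0.8], 0, -1], [[0, 0, 0.8], 0, -1], [[0, 0, 0.8], 0, -1], [[0, 0, 0.6], 0, -1]]}}

```text
clock: 2.6
tool_pos: [0.5702, -0.0425, 0.2038]
ee_rot: [-3.141, 0.003, 0.108]
ft_force: [-0.1, 0.5, -0.1]
width: 0.0855
gripper_force: 0.0
```

```bash
python3 - <<'E'
from workcell import state,snapshot
from h import *
for n,w in(("side",(240,120,440,300)),("top",(180,150,320,260))):
    d=snapshot(n);pickle.dump(d,open(n+"1.pkl","wb"));x0,y0,x1,y1=w
    c=cv2.resize(d["color"][y0:y1,x0:x1],(400,int(400*(y1-y0)/(x1-x0))));globals()[n]=c
cv2.imwrite("pics/over.png",np.hstack([side[:310],np.pad(top,((0,0),(0,0),(0,0)))[:310]]) if side.shape[0]==top.shape[0] else np.hstack([cv2.resize(side,(390,310)),cv2.resize(top,(390,310))]))
E
```

```text
(no output)
```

View pics/over.png

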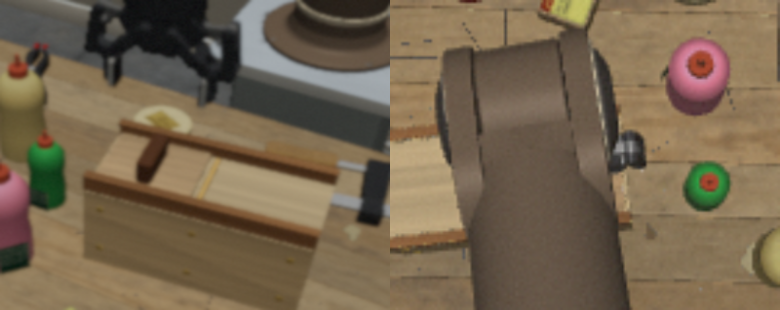

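The left half (side view) shows the fingers at (110,65) and (205,85) astride the handle at (152,157). In the right half (top view) the arm hides the handle. The alignment fits the numbers, so I go down and grip.

Request:
{"api": "jog_arm", "payload": {"plan": [[[0.05, 0, 0.7], 0, -1], [[0, 0, 0.7], 0, -1], [[0, 0, 0.5], 0, -1], [[0, 0, 0.2], 0, -1], [[0, 0, 0], 0, 1], [[0, 0, 0], 0, 1], [[0, 0, 0], 0, 1], [[0, 0, 0], 0, 1], [[0, 0, 0], 0, 1], [[0, 0, 0], 0, 1]], "grip_force": 50}}

```text
clock: 3.53
tool_pos: [0.573, -0.0426, 0.144]
ee_rot: [3.141, -0.001, 0.107]
ft_force: [0.0, 0.5, 0.1]
width: 0.0122
gripper_force: 0.0
```

```bash
python3 - <<'E'
from workcell import state,snapshot
from h import *
d=snapshot("side");pickle.dump(d,open("side2.pkl","wb"))
s=state();print(s["width"],s["gripper_force"],s["tool_pos"],pix(d,s["tool_pos"]))
cv2.imwrite("pics/g.png",cv2.resize(d["color"][150:280,250:430],None,fx=4,fy=4,interpolation=cv2.INTER_CUBIC))
E
```

```text
0.004600948449134137 0.0 [ 0.57289198 -0.04256375  0.14381347] (np.float64(318.26206326469276), np.float64(212.08059509993504))
```

View pics/g.png

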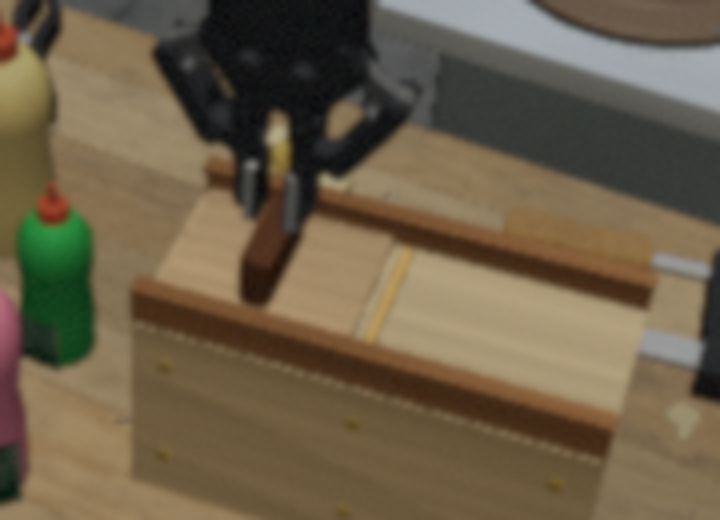

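The crop shows the finger tips at about (250,220) and (290,225), round the far part of the bar (258,270)–(285,195). The fingers were still closing, so I let them finish and read again.

Request:
{"api": "jog_arm", "payload": {"plan": [[[0, 0, 0], 0, 1], [[0, 0, 0], 0, 1], [[0, 0, 0], 0, 1], [[0, 0, 0], 0, 1], [[0, 0, 0], 0, 1], [[0, 0, 0], 0, 1], [[0, 0, 0], 0, 1], [[0, 0, 0], 0, 1], [[0, 0, 0], 0, 1], [[0, 0, 0], 0, 1]]}}

```text
clock: 4.42
tool_pos: [0.5726, -0.0425, 0.1433]
ee_rot: [3.142, -0.0, 0.107]
ft_force: [0.5, -0.6, -0.2]
width: -0.0
gripper_force: 0.0
```

```bash
python3 - <<'E'
from workcell import state,snapshot
from h import *
d=snapshot("side");pickle.dump(d,open("side3.pkl","wb"))
s=state();print(s["width"],s["gripper_force"],s["tool_pos"])
cv2.imwrite("pics/g2.png",cv2.resize(d["color"][170:240,280:370],None,fx=8,fy=8,interpolation=cv2.INTER_CUBIC))
E
```

```text
-7.448165059726541e-05 0.0 [ 0.5726751  -0.04255775  0.14331731]
```

View pics/g2.png

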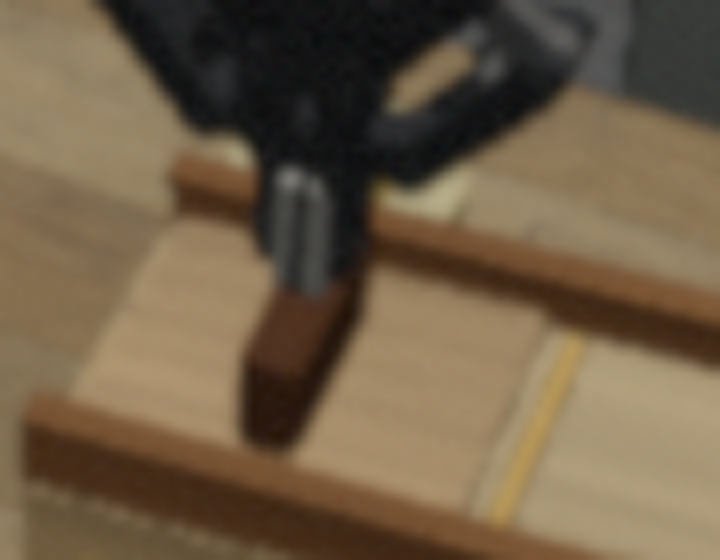

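The crop shows the shut fingers with their tip at (303,293), i.e. full (317.9,206.6), above the far part of the bar. The grip missed above the handle, so I check heights by triangulation.

```bash
python3 - <<'E'
from h import *
t=pickle.load(open("top0.pkl","rb"));s=pickle.load(open("side0.pkl","rb"));s1=pickle.load(open("side3.pkl","rb"))
g=lambda z:onz(s,280+303/8-.44,170+293/8-.44,z).round(4)
print("tip ray",g(.143),g(.165),g(.18))
# lip corners, side crop g.png (4x, origin 250,150) and top crop (3.6x, origin 165,165)
S=lambda u,v:ray(s,250+u/4-.37,150+v/4-.37);T=lambda u,v:ray(t,165+u/3.6-.36,165+v/3.6-.36)
for n,a,b in(("lip far(+x) -y",(133,283),(352,84)),("lip +x +y",(613,415),(25,118)),("near -x -y",(208,160),(365,230)),("-x +y",(655,277),(38,258)),("bead+x",(372,340),(195,113)),("bead-x",(408,250),(208,230)),("bar +x end",(257,262),(279,121)),("bar -x end",(285,192),(286,203))):
    print(n,cross(S(*a),T(*b)))
print(np.abs(np.array(s["extrinsics"])-s1["extrinsics"]).max())
for nm,z in(("bar+x",.165),("bar-x",.165)): pass
c=np.array([.5726,-.0422,.165]);ux=np.array([.994,.107,0])
for k in(-.03,0,.03):print(k,pix(s,c+k*ux),pix(t,c+k*ux))
E
```

```text
tip ray [ 0.5569 -0.0525  0.143 ] [ 0.5788 -0.0427  0.165 ] [ 0.5938 -0.036   0.18  ]
lip far(+x) -y (array([ 0.63294007, -0.09173093,  0.14694371]), np.float64(0.0005120476620176482))
lip +x +y (array([0.60280342, 0.14625117, 0.15261811]), np.float64(0.0012194380578634005))
near -x -y (array([ 0.52620067, -0.10454445,  0.14360576]), np.float64(0.003274098782220945))
-x +y (array([0.50081761, 0.1340092 , 0.14905536]), np.float64(0.0006633911134563137))
bead+x (array([0.60861904, 0.02571751, 0.1450032 ]), np.float64(0.004343351768364885))
bead-x (array([0.52435868, 0.01281471, 0.12990448]), np.float64(0.0010611230572431906))
bar +x end (array([ 0.60258429, -0.03889977,  0.1615852 ]), np.float64(0.000841849480554326))
bar -x end (array([ 0.54451853, -0.04827291,  0.15909639]), np.float64(0.005868326358042951))
0.0
-0.03 (np.float64(324.07218807598696), np.float64(195.52668687376206)) (np.float64(243.87793148407852), np.float64(221.07486406214753))
0 (np.float64(319.0237439187224), np.float64(204.46064717342267)) (np.float64(242.91044108874905), np.float64(209.6283187607237))
0.03 (np.float64(313.74114647515745), np.float64(213.8089759594284)) (np.float64(241.94722284657408), np.float64(198.23231803819544))
```

```bash
python3 - <<'E'
from h import *
from workcell import state
s1=pickle.load(open("side1.pkl","rb"));s0=pickle.load(open("side0.pkl","rb"))
for z in(.204,.217,.237):
    for k in(-.05,.05): print(z,k,np.round(pix(s1,np.array([.5702,-.0425,z])+k*np.array([.107,-.994,0])),1))
for z in(.205,.218,.238):print("start",z,np.round(pix(s0,[.18,-.598,z]),1))
a=cv2.resize(s1["color"][120:200,270:380],None,fx=5,fy=5,interpolation=cv2.INTER_CUBIC)
b=cv2.resize(s0["color"][0:60,160:260],None,fx=3,fy=3,interpolation=cv2.INTER_CUBIC)
c=np.zeros((580,550,3),np.uint8);c[:400]=a;c[400:580,:300]=b;cv2.imwrite("pics/tip.png",c)
s=state();print(s["ft_force"],s["q"],s["joint_efforts"])
E
```

```text
0.204 -0.05 [344.8 195.8]
0.204 0.05 [297.  182.6]
0.217 -0.05 [345.4 190.7]
0.217 0.05 [297.2 177.6]
0.237 -0.05 [346.4 182.7]
0.237 0.05 [297.3 169.6]
start 0.205 [212.6  56.6]
start 0.218 [212.1  52.4]
start 0.238 [211.3  45.9]
[ 0.25769614 -0.13410949 -0.028674  ] [ 0.36023944  0.43448553 -0.48827759  1.7684124   0.23739914  0.99720136
 -1.68311275] [ 5.72194529e-05 -5.57950187e+01 -5.61592385e+00 -2.70018268e+01
  1.27904839e-02  1.93164124e-03  4.82163557e-05]
```

View pics/tip.png

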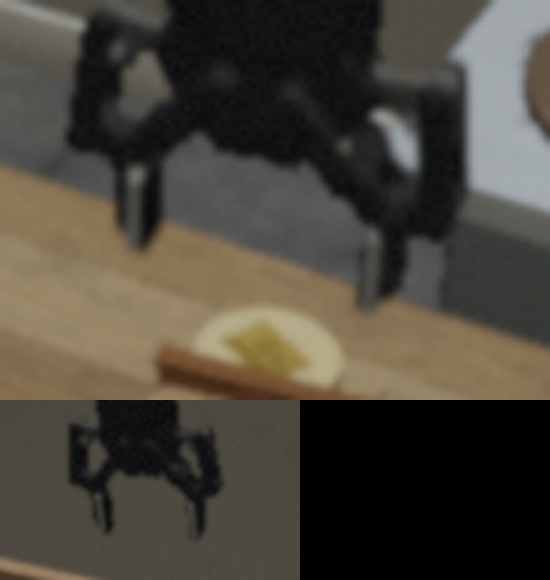

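The crop shows the open tips at full (297,169) and (344,182). The reported TCP predicts rows 178 and 191, so the real tips stand about 20 mm higher than tool_pos, and the start picture shows the same offset. I go about 20 mm lower, to tool_pos z of about 0.120.

Request:
{"api": "jog_arm", "payload": {"plan": [[[0, 0, -0.5], 0, -0.2], [[0, 0, 0], 0, -0.2], [[0, 0, 0], 0, -0.2], [[0, 0, 0], 0, -0.2], [[0, 0, 0], 0, -0.2], [[0, 0, 0], 0, -0.2], [[0, 0, 0.5], 0, -0.2], [[0, 0, 0.4], 0, -0.2], [[0, 0, 0.3], 0, -0.2], [[0, 0, 0.1], 0, -0.2]]}}

```text
clock: 5.3
tool_pos: [0.5714, -0.0426, 0.1171]
ee_rot: [-3.141, 0.003, 0.107]
ft_force: [0.8, 0.4, -0.2]
width: 0.0513
gripper_force: 0.0
```

Request:
{"api": "jog_arm", "payload": {"plan": [[[0, 0, 0], 0, 1], [[0, 0, 0], 0, 1], [[0, 0, 0], 0, 1], [[0, 0, 0], 0, 1], [[0, 0, 0], 0, 1], [[0, 0, 0], 0, 1], [[0, 0, 0], 0, 1], [[0, 0, 0], 0, 1], [[0, 0, 0], 0, 1], [[0, 0, 0], 0, 1]]}}

```text
clock: 6.13
tool_pos: [0.573, -0.0422, 0.1198]
ee_rot: [-3.142, -0.001, 0.107]
ft_force: [-2.2, 2.2, 5.9]
width: 0.017
gripper_force: 50.3
```

Request:
{"api": "jog_arm", "payload": {"plan": [[[0, 0, -0.15], 0, 1], [[0, 0, -0.15], 0, 1], [[0, 0, 0], 0, 1], [[0, -0.4, 0], 0, 1], [[0, -0.4, 0], 0, 1], [[0, -0.4, 0], 0, 1], [[0, -0.4, 0], 0, 1], [[0, -0.4, 0], 0, 1], [[0, -0.4, 0], 0, 1], [[0, -0.4, 0], 0, 1]]}}

```text
clock: 6.97
tool_pos: [0.5624, 0.0423, 0.1279]
ee_rot: [3.141, 0.002, 0.108]
ft_force: [-2.6, -1.8, -1.8]
width: 0.0168
gripper_force: 49.4
```

Request:
{"api": "jog_arm", "payload": {"plan": [[[0, -0.4, 0], 0, 1], [[0, -0.4, 0], 0, 1], [[0, -0.35, 0], 0, 1], [[0, -0.07, 0], 0, 1], [[0, 0, 0], 0, 1], [[0, 0, 0.1], 0, 1], [[0, 0, 0.1], 0, 1], [[0, 0, 0.1], 0, 1], [[0, 0, 0], 0, 1], [[0, 0, 0], 0, 1]]}}

```text
clock: 7.8
tool_pos: [0.558, 0.0779, 0.1198]
ee_rot: [3.141, 0.003, 0.107]
ft_force: [-9.6, -1.9, 9.4]
width: 0.0169
gripper_force: 51.3
```

Request:
{"api": "jog_arm", "payload": {"plan": [[[0, 0, 0], 0, -1], [[0, 0, 0], 0, -1], [[0, 0, 0], 0, -1], [[0, 0, 0], 0, -1], [[0, 0, -0.3], 0, -1], [[0, 0, -1], 0, -1], [[0, 0, -1], 0, -1], [[0, 0.6, -1], 0, -1], [[0, 1, -0.8], 0, -1], [[0, 1, 0], 0, -1]]}}

```text
clock: 8.63
tool_pos: [0.5709, 0.0008, 0.2488]
ee_rot: [3.141, -0.009, 0.11]
ft_force: [1.3, -1.1, -0.4]
width: 0.0854
gripper_force: 0.0
```

```bash
python3 - <<'E'
from h import *
from workcell import snapshot,state
s=snapshot("side");pickle.dump(s,open("side4.pkl","wb"))
# cover: handle now
v=hsv(s)[...,2]
c,st,_=blob(((v<70)).astype(np.uint8),(340,190,410,245));print("bar",c,st,"expect",pix(s,[.5595,.0785,.148]),pix(s,[.5595,.0785,.154]))
# bottle silhouette: cream mask, width along rows
h=hsv(s);print(h[185,248],h[175,252],h[200,250])
m=((h[...,0]>18)&(h[...,0]<32)&(h[...,1]>85)&(h[...,2]>100)).astype(np.uint8)
for z in range(50,176,9):
    u,w=pix(s,[.497,-.259,z/1000]);w0=int(round(w));u0=int(round(u))
    r=s["color"][w0,u0-25:u0+25].astype(int)
    g=np.abs(np.diff(cv2.GaussianBlur(r.astype(np.float32),(1,1),0),axis=0)).sum(1)
    L=np.argmax(g[:25]);R=25+np.argmax(g[25:]);print(z,u0,w0,"edges",L-25,R-25,"mm/px",round(1000*np.linalg.norm(onz(s,u0,w0,z/1000)-s["extrinsics"][:3,3])/(210/np.tan(np.radians(s["vfov"]/2))),2))
t=pickle.load(open("top0.pkl","rb"))
hs=hsv(t);gm=((hs[...,0]>45)&(hs[...,0]<80)&(hs[...,1]>120)).astype(np.uint8)
c,_,_=blob(gm,(280,200,308,230));print("green",onz(t,*c,.06))
E
```

```text
bar [400.392 192.56 ] [384 190  26   9 125] expect (np.float64(376.57811253080195), np.float64(227.52108334113817)) (np.float64(377.0073210778918), np.float64(225.36706363451572))
[ 22 124 101] [ 23 111 152] [ 23 124 109]
50 252 192 edges -14 11 mm/px 2.5
59 252 189 edges -13 10 mm/px 2.49
68 252 186 edges -14 10 mm/px 2.48
77 252 183 edges -14 10 mm/px 2.47
86 252 180 edges -15 11 mm/px 2.45
95 251 178 edges -14 12 mm/px 2.44
104 251 175 edges -12 12 mm/px 2.42
113 251 172 edges -15 12 mm/px 2.41
122 251 169 edges -13 11 mm/px 2.4
131 251 166 edges -6 10 mm/px 2.39
140 250 163 edges -7 11 mm/px 2.37
149 250 160 edges -21 7 mm/px 2.36
158 250 157 edges -19 14 mm/px 2.35
167 250 153 edges -19 14 mm/px 2.34
green [ 0.56821248 -0.17896017  0.06      ]
```

Request:
{"api": "jog_arm", "payload": {"plan": [[[-0.335, 0.842, 0], 0, -1], [[-0.335, 0.842, 0], 0, -1], [[-0.335, 0.842, 0], 0, -1], [[-0.335, 0.842, 0], 0, -1], [[-0.335, 0.842, 0], 0, -1], [[-0.335, 0.842, 0], 0, -1], [[-0.335, 0.842, 0], 0, -1], [[-0.335, 0.842, 0], 0, -1], [[-0.335, 0.842, 0], 0, -1], [[-0.335, 0.842, 0], 0, -1]]}}

```text
clock: 9.52
tool_pos: [0.4948, -0.2631, 0.2428]
ee_rot: [3.141, -0.001, 0.107]
ft_force: [0.9, -0.8, -0.4]
width: 0.0855
gripper_force: 0.0
```

```bash
python3 - <<'E'
from h import *
from workcell import snapshot,state
s=snapshot("side");pickle.dump(s,open("side5.pkl","wb"));p=state()["tool_pos"];print(p,pix(s,p+[0,0,.033]),pix(s,[.498,-.261,.15]))
a=cv2.resize(s["color"][100:260,190:430],None,fx=3.3,fy=3.3,interpolation=cv2.INTER_CUBIC);cv2.imwrite("pics/b.png",a)
E
```

```text
[ 0.49237786 -0.26989906  0.24244367] (np.float64(244.14114066060938), np.float64(110.11251656096262)) (np.float64(249.25935745111997), np.float64(159.30256328570493))
```

View pics/b.png

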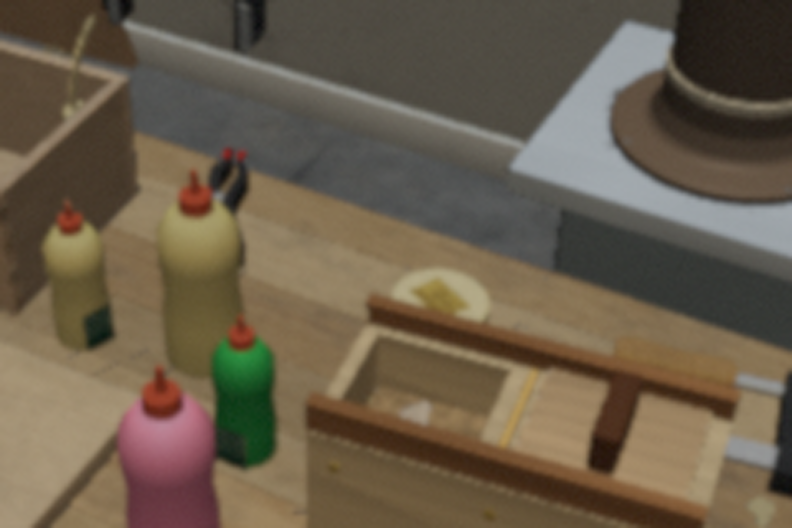

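The picture shows the cover at the far end behind the bead, with the bar at (615,420). The well is open at (430,380), and the big cream bottle's cap is at (196,200), i.e. full (249,160), as predicted. I correct the small drift and descend to grip the cap.

Request:
{"api": "jog_arm", "payload": {"plan": [[[0.22, -0.28, 0], 0, -1], [[0, 0, 0.8], 0, -1], [[0, 0, 0.8], 0, -1], [[0, 0, 0.8], 0, -1], [[0, 0, 0.6], 0, -1], [[0, 0, 0], 0, -1], [[0, 0, 0], 0, -1], [[0, 0, 0], 0, -0.5], [[0, 0, 0], 0, -0.5], [[0, 0, 0], 0, -0.5]]}}

```text
clock: 10.4
tool_pos: [0.5017, -0.2532, 0.1538]
ee_rot: [3.14, -0.002, 0.107]
ft_force: [-0.6, -0.7, -0.2]
width: 0.0639
gripper_force: 0.0
```

Request:
{"api": "jog_arm", "payload": {"plan": [[[-0.15, 0.25, 0], 0, -0.5], [[0, 0, 0.5], 0, -0.5], [[0, 0, 0.5], 0, -0.5], [[0, 0, 0.2], 0, -0.5], [[0, 0, 0], 0, 1], [[0, 0, 0], 0, 1], [[0, 0, 0], 0, 1], [[0, 0, 0], 0, 1], [[0, 0, 0], 0, 1], [[0, 0, 0], 0, 1]], "grip_force": 70}}

```text
clock: 11.23
tool_pos: [0.4979, -0.2612, 0.1176]
ee_rot: [3.14, -0.002, 0.107]
ft_force: [-0.2, 0.5, 6.2]
width: 0.0213
gripper_force: 68.5
```

Request:
{"api": "jog_arm", "payload": {"plan": [[[0, 0, 0], 0, 1], [[0, 0, 0], 0, 1], [[0, 0, 0], 0, 1], [[0, 0, 0], 0, 1], [[0, 0, 0], 0, 1], [[0, 0, 0], 0, 1], [[0, 0, 0], 0, 1], [[0, 0, 0], 0, 1], [[0, 0, 0], 0, 1], [[0, 0, 0], 0, 1]]}}

```text
clock: 12.07
tool_pos: [0.4979, -0.2612, 0.1175]
ee_rot: [3.14, -0.002, 0.107]
ft_force: [-0.8, 0.9, 5.7]
width: 0.021
gripper_force: 68.5
```

Request:
{"api": "jog_arm", "payload": {"plan": [[[0, 0, -0.1], 0, 1], [[0, 0, -0.2], 0, 1], [[0, 0, -0.2], 0, 1], [[0, 0, -0.2], 0, 1], [[0, 0, 0], 0, 1], [[0, 0, 0], 0, 1], [[0, 0, 0], 0, 1], [[0, 0, 0], 0, 1], [[0, 0, 0], 0, 1], [[0, 0, 0], 0, 1]]}}

```text
clock: 12.9
tool_pos: [0.497, -0.2609, 0.137]
ee_rot: [-3.141, 0.0, 0.107]
ft_force: [0.6, -0.1, -3.4]
width: 0.0214
gripper_force: 68.8
```

```bash
python3 - <<'E'
from h import *
from workcell import snapshot,state
s=snapshot("side");q=state();print(q["ft_force"],q["tool_pos"],q["width"],q["gripper_force"])
a=cv2.resize(s["color"][110:230,200:360],None,fx=4.5,fy=4.5,interpolation=cv2.INTER_CUBIC);cv2.imwrite("pics/l.png",a)
E
```

```text
[ 0.27821113  0.25261405 -3.05912425] [ 0.49701916 -0.2608603   0.13706232] 0.02112310038390245 68.76008510609608
```

View pics/l.png

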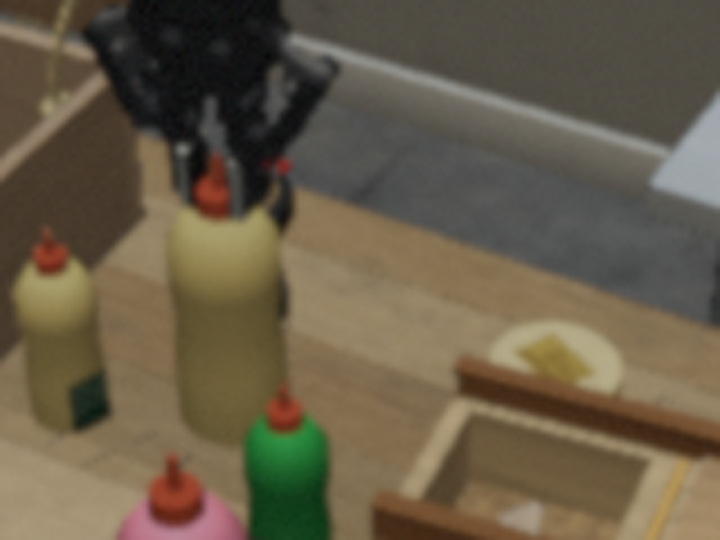

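The picture shows the bottle hanging upright by its cap, with the tips on the cap at (213,195). The wrist feels about 3.2 N, so roughly 0.33 kg. Its underside is at tool_z − 0.1175. I lift it clear of the lips.

Request:
{"api": "jog_arm", "payload": {"plan": [[[0, 0, -0.3], 0, 1], [[0, 0, -0.6], 0, 1], [[0, 0, -0.7], 0, 1], [[0, 0, -0.7], 0, 1], [[0, 0, -0.7], 0, 1], [[0, 0, -0.7], 0, 1], [[0, 0, -0.7], 0, 1], [[0, 0, -0.6], 0, 1], [[0, 0, -0.4], 0, 1], [[0, 0, -0.2], 0, 1]]}}

```text
clock: 13.78
tool_pos: [0.4978, -0.261, 0.308]
ee_rot: [3.14, -0.003, 0.107]
ft_force: [-0.7, 0.1, -3.7]
width: 0.0218
gripper_force: 68.9
```

Request:
{"api": "jog_arm", "payload": {"plan": [[[0.14, -0.29, 0], 0, 1], [[0.27, -0.58, 0], 0, 1], [[0.4, -0.8, 0], 0, 1], [[0.4, -0.8, 0], 0, 1], [[0.4, -0.8, 0], 0, 1], [[0.4, -0.8, 0], 0, 1], [[0.4, -0.9, 0], 0, 1], [[0.3, -0.7, 0], 0, 1], [[0.25, -0.6, 0], 0, 1], [[0.14, -0.3, 0], 0, 1]]}}

```text
clock: 14.62
tool_pos: [0.5685, -0.0507, 0.3044]
ee_rot: [-3.14, 0.001, 0.111]
ft_force: [0.6, -0.1, -2.9]
width: 0.0209
gripper_force: 69.0
```

Request:
{"api": "jog_arm", "payload": {"plan": [[[0.1, -0.2, 0], 0, 1], [[0, 0, 0], 0, 1], [[0, 0, 0], 0, 1], [[0, 0, 0], 0, 1], [[0, 0, 0], 0, 1], [[0, 0, 0], 0, 1], [[0, 0, 0], 0, 1], [[0, 0, 0], 0, 1], [[0, 0, 0], 0, 1], [[0, 0, 0], 0, 1]]}}

```text
clock: 15.45
tool_pos: [0.5709, -0.0489, 0.3053]
ee_rot: [3.142, -0.0, 0.107]
ft_force: [0.3, -0.4, -1.5]
width: 0.0214
gripper_force: 69.0
```

Request:
{"api": "jog_arm", "payload": {"plan": [[[0.06, -0.21, 0], 0, 1], [[0, 0, 0.2], 0, 1], [[0, 0, 0.3], 0, 1], [[0, 0, 0.2], 0, 1], [[0, 0, 0], 0, 1], [[0, 0, 0], 0, 1], [[0, 0, 0], 0, 1], [[0, 0, 0], 0, 1], [[0, 0, 0], 0, 1], [[0, 0, 0], 0, 1]]}}

```text
clock: 16.28
tool_pos: [0.5721, -0.0423, 0.2846]
ee_rot: [3.141, -0.0, 0.107]
ft_force: [-0.5, 0.0, -3.5]
width: 0.0211
gripper_force: 69.0
```

```bash
python3 - <<'E'
from h import *
from workcell import snapshot,state
s=snapshot("side");q=state();p=q["tool_pos"];print(p,q["ft_force"],q["ee_rot"])
a=cv2.resize(s["color"][70:250,250:430],None,fx=3.3,fy=3.3,interpolation=cv2.INTER_CUBIC)
for z in(.165,.23,.29):
    u,v=pix(s,[.572,-.0425,z]);x,y=int((u-250+.5)*3.3),int((v-70+.5)*3.3);print(z,x,y)
    cv2.circle(a,(x,y),3,(255,0,0),-1)
cv2.imwrite("pics/w.png",a)
E
```

```text
[ 0.5721343  -0.04232092  0.28453854] [-0.00737556  0.11321118 -3.29860714] [ 3.14145431e+00 -4.70272203e-04  1.06991505e-01]
0.165 229 444
0.23 235 362
0.29 241 278
```

View pics/w.png

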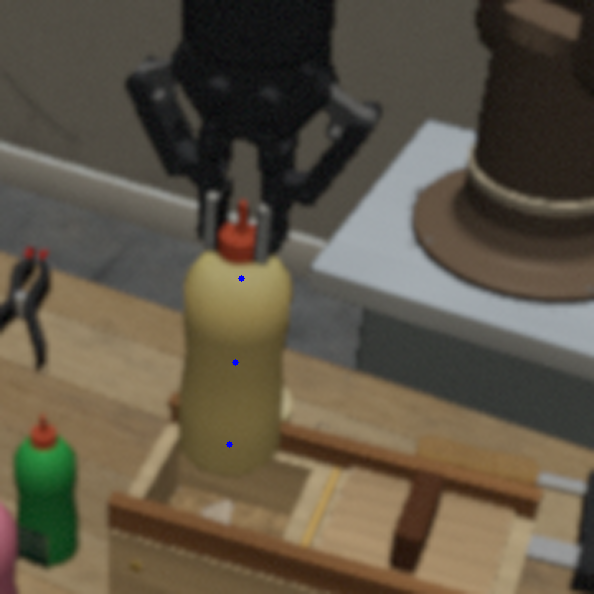

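The bottle hangs over the well on the predicted axis (blue points at column 235, body edges 183–288), and the cover still sits at the far end. I lower it to just above the highest possible packing with a light grip.

Request:
{"api": "jog_arm", "payload": {"plan": [[[0, 0, 0.1], 0, 1], [[0, 0, 0.2], 0, 1], [[0, 0, 0.3], 0, 1], [[0, 0, 0.3], 0, 1], [[0, 0, 0.3], 0, 1], [[0, 0, 0.3], 0, 1], [[0, 0, 0.2], 0, 1], [[0, 0, 0.1], 0, 1], [[0, 0, 0], 0, 1], [[0, 0, 0], 0, 1]], "grip_force": 25}}

```text
clock: 17.17
tool_pos: [0.5721, -0.0423, 0.2303]
ee_rot: [-3.142, -0.0, 0.107]
ft_force: [-0.8, -1.0, -3.6]
width: 0.021
gripper_force: 69.0
```

Request:
{"api": "jog_arm", "payload": {"plan": [[[0, 0, 0.07], 0, 1], [[0, 0, 0.07], 0, 1], [[0, 0, 0.07], 0, 1], [[0, 0, 0.07], 0, 1], [[0, 0, 0.04], 0, 1], [[0, 0, 0.03], 0, 1], [[0, 0, 0.03], 0, 1], [[0, 0, 0.03], 0, 1], [[0, 0, 0], 0, 1], [[0, 0, 0], 0, 1]]}}

```text
clock: 18.0
tool_pos: [0.572, -0.0423, 0.218]
ee_rot: [3.142, -0.0, 0.107]
ft_force: [0.6, -0.1, -3.7]
width: 0.0216
gripper_force: 69.0
```

Request:
{"api": "jog_arm", "payload": {"plan": [[[0, 0, 0.02], 0, 1], [[0, 0, 0.02], 0, 1], [[0, 0, 0.02], 0, 1], [[0, 0, 0.02], 0, 1], [[0, 0, 0.02], 0, 1], [[0, 0, 0.02], 0, 1], [[0, 0, 0.02], 0, 1], [[0, 0, 0.02], 0, 1], [[0, 0, 0.02], 0, 1], [[0, 0, 0.02], 0, 1]]}}

```text
clock: 18.83
tool_pos: [0.572, -0.0423, 0.2119]
ee_rot: [3.142, 0.0, 0.107]
ft_force: [-0.8, -0.8, -3.0]
width: 0.0212
gripper_force: 69.0
```

Request:
{"api": "jog_arm", "payload": {"plan": [[[0, 0, 0.02], 0, 1], [[0, 0, 0.02], 0, 1], [[0, 0, 0.02], 0, 1], [[0, 0, 0.02], 0, 1], [[0, 0, 0.02], 0, 1], [[0, 0, 0.02], 0, 1], [[0, 0, 0.02], 0, 1], [[0, 0, 0.02], 0, 1], [[0, 0, 0.02], 0, 1], [[0, 0, 0.02], 0, 1]]}}

```text
clock: 19.67
tool_pos: [0.572, -0.0423, 0.206]
ee_rot: [3.142, -0.0, 0.107]
ft_force: [-0.1, -0.1, -3.1]
width: 0.0214
gripper_force: 69.0
```

Request:
{"api": "jog_arm", "payload": {"plan": [[[0, 0, 0.02], 0, 1], [[0, 0, 0.02], 0, 1], [[0, 0, 0.02], 0, 1], [[0, 0, 0.02], 0, 1], [[0, 0, 0.02], 0, 1], [[0, 0, 0.02], 0, 1], [[0, 0, 0.02], 0, 1], [[0, 0, 0.02], 0, 1], [[0, 0, 0.02], 0, 1], [[0, 0, 0.02], 0, 1]]}}

```text
clock: 20.5
tool_pos: [0.572, -0.0423, 0.1999]
ee_rot: [3.142, 0.0, 0.107]
ft_force: [0.7, -0.8, -3.6]
width: 0.0212
gripper_force: 69.0
```

Request:
{"api": "jog_arm", "payload": {"plan": [[[0, 0, 0.02], 0, 1], [[0, 0, 0.02], 0, 1], [[0, 0, 0.02], 0, 1], [[0, 0, 0.02], 0, 1], [[0, 0, 0.02], 0, 1], [[0, 0, 0.02], 0, 1], [[0, 0, 0.02], 0, 1], [[0, 0, 0.02], 0, 1], [[0, 0, 0.02], 0, 1], [[0, 0, 0.02], 0, 1]]}}

```text
clock: 21.33
tool_pos: [0.5733, -0.0419, 0.1958]
ee_rot: [3.141, -0.003, 0.107]
ft_force: [-2.2, 0.8, 12.2]
width: 0.0211
gripper_force: 70.5
```

Contact felt: the force went from -3.3 to +12 N, with the underside at about 0.079, which is within the possible packing range. I ease most of that off before opening.

Request:
{"api": "jog_arm", "payload": {"plan": [[[0, 0, -0.02], 0, 1], [[0, 0, -0.02], 0, 1], [[0, 0, 0], 0, 1], [[0, 0, 0], 0, 1], [[0, 0, 0], 0, 1], [[0, 0, 0], 0, 1], [[0, 0, 0], 0, 1], [[0, 0, 0], 0, 1], [[0, 0, 0], 0, 1], [[0, 0, 0], 0, 1]]}}

```text
clock: 22.17
tool_pos: [0.5725, -0.0422, 0.1959]
ee_rot: [3.141, -0.001, 0.107]
ft_force: [-0.4, 0.3, 6.1]
width: 0.0211
gripper_force: 69.8
```

Request:
{"api": "jog_arm", "payload": {"plan": [[[0, 0, -0.015], 0, 1], [[0, 0, 0], 0, 1], [[0, 0, 0], 0, 0.3], [[0, 0, 0], 0, 0], [[0, 0, 0], 0, -0.3], [[0, 0, 0], 0, -0.5], [[0, 0, 0], 0, -0.5], [[0, 0, 0], 0, -0.5], [[0, 0, 0], 0, -0.5], [[0, 0, 0], 0, -0.5]]}}

```text
clock: 23.0
tool_pos: [0.572, -0.0423, 0.1956]
ee_rot: [3.142, -0.0, 0.107]
ft_force: [0.1, 0.3, 0.2]
width: 0.0641
gripper_force: 0.0
```

Request:
{"api": "jog_arm", "payload": {"plan": [[[0, 0, -0.2], 0, -0.5], [[0, 0, -0.5], 0, -0.5], [[0, 0, -0.8], 0, -0.5], [[0, 0, -1], 0, -0.5], [[0, 0, -1], 0, -0.5], [[-0.5, 0, -0.5], 0, -0.5], [[-0.8, 0, 0], 0, -0.5], [[-0.8, 0, 0], 0, -0.5], [[-0.8, 0, 0], 0, -0.5], [[-0.5, 0, 0], 0, -0.5]]}}

```text
clock: 23.83
tool_pos: [0.4687, -0.0533, 0.3163]
ee_rot: [3.141, -0.0, 0.107]
ft_force: [0.2, 0.0, 0.5]
width: 0.0641
gripper_force: 0.0
```

```bash
python3 - <<'E'
from h import *
from workcell import snapshot,state
s=snapshot("side");t=snapshot("top");q=state();print(q["tool_pos"],q["ft_force"],q["width"],q["clock"])
a=cv2.resize(s["color"][100:260,240:430],(400,337));b=cv2.resize(t["color"][150:260,160:300],(398,337));cv2.imwrite("pics/end.png",np.hstack([a,b]))
print([np.round(pix(s,[.572,-.0425,z]),1).tolist() for z in(.15,.235)])
E
```

```text
[ 0.46897782 -0.05358366  0.31671582] [ 0.04756316 -0.11941039 -0.01416868] 0.06445456292730593 23.9333
[[318.6, 209.6], [320.9, 177.3]]
```

View pics/end.png

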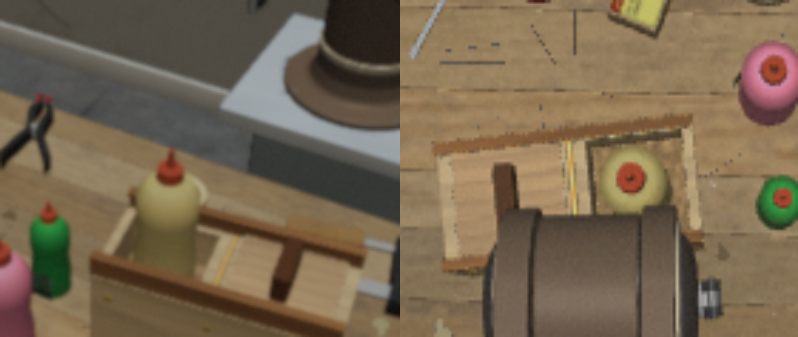

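The final picture shows the bottle standing upright in the well (side (168,215), top (630,180)). The cover lies at the far end behind the bead (bar at side (287,265)), the bystanders in view look unmoved, and the arm is clear.

```bash
python3 -c "
from workcell import sign_off;print(sign_off())"
```

```text
the job is handed in; nothing more can be done
None
```

The job is handed in at about 24 s, though `sign_off()` returned no verdict: the cover is at the far end down behind the bead, and the bottle was lowered until I felt the packing (about 15 N at most in the readings) and stands upright in the well. My first grip closed above the handle because the real finger tips stand about 20 mm higher than the reported TCP, and I corrected for that from then on.

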